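# Shim the rocking bench scale

### The job

The bench scale leans and rocks because its near right foot is too short. Push the wooden wedge along the worktop, thin end first, under that short foot until the foot stands on the wedge's flat top and the scale is level, without shoving the scale out of its place. Then press down firmly on the scale's housing right above that foot to check that it no longer rocks, and take the hand away. Nothing is picked up or tipped, and the other things on the worktop are left alone.

Things in the scene. Friction and masses are not known exactly. Their poses are not given: they have to be found in the camera images.
- scale: Grey bench scale, loose, about 2.2 kg: housing 170 (its x) by 210 (its y) mm, underside 20 and top 46 mm above the origin; round steel pan 112 mm across, top 58 mm up, centred at x +18, y +5. Origin: under the middle of the housing, on the worktop when level; z up, -x (display) towards the robot, yaw about +-0.3. Domed feet at (x, y) mm: good (-50, 88), (68, -62), (68, 88); short one (-68, -88).
- short_foot (a point): Lowest point of the short foot (dome radius 15 mm), 17 mm in from the housing's near and right edges, 9 mm higher than the other soles. At the start the scale leans 0.07 rad over on to it, so it touches the worktop; raised 9 mm, the scale is level on all four. A push of more than about 9 N slides the scale. Axes as the scale's.
- scale_corner (a point): Point on the housing's flat plastic top right above the short foot, where to press; 46 mm above the worktop when level. The pan's rim is 71 mm away.
- wedge: Pale wooden wedge, loose, 90 g, 120 mm long (its x) by 50 wide (y). Origin: centre of its underside; x to the thin end (x +60, 1.5 mm thick). A ramp rises to 9 mm at x +10, then a flat 9 mm high runs to x -30, then a butt block 26 mm high to x -60. It starts right of the short foot, thin end 20 to 70 mm short of it, within 20 mm sideways and 0.1 rad of pointing along the scale's +y.
- wedge_butt (a point): Middle of the upright rear face of the wedge's butt block, 13 mm above the worktop; the face is 50 mm wide, 26 mm high and looks along the wedge's -x. Pushed here along the scale's +y with 3 to 8 N the wedge goes in; when the front face of the butt block meets the housing's edge, the short foot is 17 mm in front of that face, on the flat.
- marker_0: Bystander: white marker pen, 137 mm long, lying behind the wedge on the right.
- radius_gauge_0: Bystander: flat square plastic gauge, 52 x 52 x 9 mm, in front and to the left of the scale.
- test_coupon: Bystander: flat red-brown test strip, 30 x 100 x 6 mm, nearer the robot than the wedge.
- lath_offcut: Bystander: brown wooden lath, 155 x 24 x 14 mm, on the right.
- tape_orange_a: Bystander: roll of orange masking tape, 100 mm across, 19 mm high, at the back on the right.
Not all that is in view belongs to the job. There is more than one size of the wedge; the one meant has the size given above.

How it is judged:
By the outcome, as a careful person would: the job done as asked, in the order asked, and still so for the second after the job is handed in, with the robot touching nothing.
It also fails if it takes over 64 s, if anything falls off the work surface, if the arm or the gripper's body presses on something with over 40 N, if the wrist force passes 120 N, or if a joint passes its speed limit or range.

### The arm

A 6-joint arm with a two-finger parallel gripper is mounted at the origin on a cart in front of the work surface, level with it; the furniture and walls round the work are solid. World frame = base frame: x ahead of the robot, y to its left, z up, the work surface at z = 0. Lengths are in m, angles in rad, forces in N, time in s.
With the tool pointing down it reaches from about 0.325 to 0.9 m from the base axis. Payload 6.1 kg.
Tool frame: the origin (TCP) lies on the centre line of the jaws, within the pads' length; the fingertips stand 22 mm ahead of it and the grasp point (between the pads) lies 3 mm ahead of it; z points along the fingers, y is the line along which they close (so a half turn about z gives the same grasp; the last joint's range is limited). The gripper opens to 87 mm and grips with 3 to 60 N. Pads are 19 mm wide; open, the fingers measure 117 mm over their backs; the gripper's body (75 mm by 190 mm) begins 51 mm behind the grasp point.
Start: joints at [-1.398, 0.22, 1.526, -0, 1.395, -0.126], TCP at [0.184, -0.597, 0.245] pointing down, gripper open.
Joint ranges: [-2.98, 2.98], [-0.91, 2.08], [0.09, 2.57], [-1.24, 4.39], [0.2, 2.65], [-2.68, 2.68]. Speed limits (rad/s): [2.57, 2.57, 3.01, 3.14, 3.14, 3.14].

### API

Orientations are given as a unit quaternion [x, y, z, w].
In Python, from workcell import get_obs, snapshot, camera_model, job gives the robot as it stands.
- The arm moves only by the tool step_arm, never from a script. Its argument "series" is a list of rows, each a list of 2 entries, a list of its own where there are three numbers: the shift along the tool's x, y, z in cm, then the turn, a rotation vector about the tool's x, y, z in degrees. A call has 1 to 5 rows; each row shifts and turns the commanded pose from where the row before left it, along the tool's axes as they then stand; what a row does not reach is not made up. A row lasts 1/8 s, in which the tool goes at most 62.5 mm and 10.7 degrees, less where a joint would pass 70% of its speed; a pose out of reach is approached as far as the arm can. A call is refused whole if a number of a shift passes 6.25 or a number of a turn 10.7, either way. A call with a gripper value outside its range is refused whole. "gripper" is the opening, from -1 (shut) to 1 (fully open), so that 0 is half open, set as the call begins (left out, the last holds). The fingers move at their own pace and stop on an object; "squeeze" is the grip in N (left out, the last holds). Time passes only in rows, so rows that do not move let the fingers close. It gives the time, the measured TCP pose, the force, the opening and the grip force at its end, in the units of the state.
- get_obs(): the state, without advancing time (a new reading comes with each control period).
- snapshot(name): name is "side" or "top" or "wrist"; returns (picture, depth): 400x640x3 uint8, red, green, blue; 400x640 float32, m along the optical axis (not along the pixel's ray), 0 where there is no reading.
- camera_model(name): a dict with "intrinsics" (3x3 intrinsics, pixels), "cam_to_world" (4x4, takes a point from camera to world coordinates). Camera axes: x right, y up, looking along -z (the intrinsics and any distortion apply to the point x, -y, -z); pixel columns grow to the right and rows downward; lengths in m; the calibration is good to about 2 mm. A picture is of the moment at which its call begins: read the wrist's pose just before it. camera_model takes no time and is no camera call; for the wrist camera it gives the pose at the moment of the call.
- job.hand_in(): hands the job in; it is judged then, once.
The state is a dict: "time": time; "joints": joint angles; "joint_vel": joint speeds; "joint_torque": joint torques, N m; "tcp_pos": TCP position; "ee_rot": TCP orientation; "wrist_force": force on the tool from outside, world axes, zero at the start; "moment": the same for the moment, N m; "finger_gap": opening from 0.0 (shut) to 1.0 (fully open); "grasp_force": force on a finger pad.
Only numpy, scipy, OpenCV 4.12 (cv2) and the standard library are available. Lean on these libraries where they do the work, as an engineer would, in place of code of your own. Each camera call takes 0.05 s, during which the arm holds its last target. There are 200 camera calls.

## Working session

There is one attempt and no reset: what is moved stays moved. The work goes in short steps, Python scripts to look and compute and a tool call to move; the robot and the scene stay as the last step left them, time stands still between calls to the robot, and variables do not carry over. Pictures are saved under pics/ and viewed, at most 10 in all, crops included, and the job is handed in when it is done.

Besides the shell and the picture viewer there is one more tool, called after "Call:" as name(argument=value, ...), one argument or row to a line, values as JSON. step_arm: Moves the arm, as the interface text tells. Its arguments: {"type":"object","properties":{"series":{"type":"array","items":{"type":"array"}},"gripper":{"type":"number"},"squeeze":{"type":"number"}},"required":["series"]}

```bash
mkdir -p pics; cat > h.py <<'E'
import numpy as np, cv2
from workcell import get_obs, snapshot, camera_model, job
def shot(n,f):
    p,d=snapshot(n); m=camera_model(n); cv2.imwrite(f'pics/{f}.png',p[...,::-1]); np.savez(f'pics/{f}.npz',p=p,d=d,K=m['intrinsics'],T=m['cam_to_world']); return p,d
def cloud(f):
    z=np.load(f'pics/{f}.npz'); d=z['d'];K=z['K'];v,u=np.mgrid[:d.shape[0],:d.shape[1]]
    c=np.stack([(u-K[0,2])/K[0,0]*d,-(v-K[1,2])/K[1,1]*d,-d,np.ones_like(d)],-1)
    return (c@z['T'].T)[...,:3]
E
python3 - <<'E'
from h import *
o=get_obs(); print(o['time'],o['tcp_pos'],o['ee_rot'])
for n in('top','side'): shot(n,n+'0'); m=camera_model(n); print(m['intrinsics'],m['cam_to_world'],m.keys())
E
```

```text
0.0 [ 0.18389444 -0.59672563  0.24343776] [ 9.88855636e-01  1.48874460e-01 -2.70582825e-05 -9.62247245e-04]
[[435.22699517   0.         321.51716902]
 [  0.         435.22699517 202.45564412]
 [  0.           0.           1.        ]] [[-0.02689934  0.99274378 -0.11720156  0.39383195]
 [-0.99956635 -0.02530675  0.01505569 -0.05617674]
 [ 0.01198045  0.11755572  0.99299402  1.26396309]
 [ 0.          0.          0.          1.        ]] dict_keys(['intrinsics', 'cam_to_world'])
[[511.94198237   0.         319.24487223]
 [  0.         511.94198237 200.62733247]
 [  0.           0.           1.        ]] [[-0.92538521  0.26003699 -0.2757589   0.07654725]
 [-0.37897691 -0.64672955  0.66190437  1.0773206 ]
 [-0.00622181  0.71702277  0.69702198  1.24516236]
 [ 0.          0.          0.          1.        ]] dict_keys(['intrinsics', 'cam_to_world'])
```

View pics/top0.png

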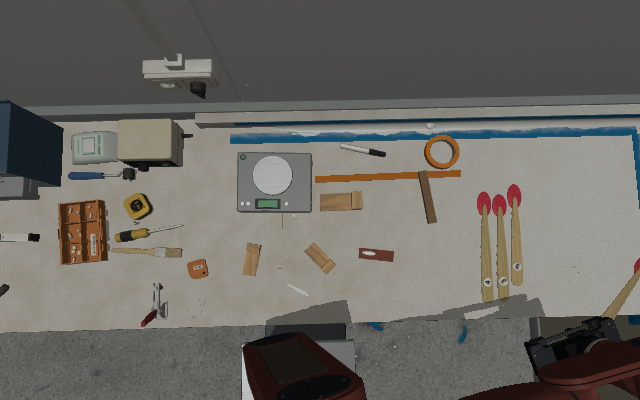

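View pics/side0.png

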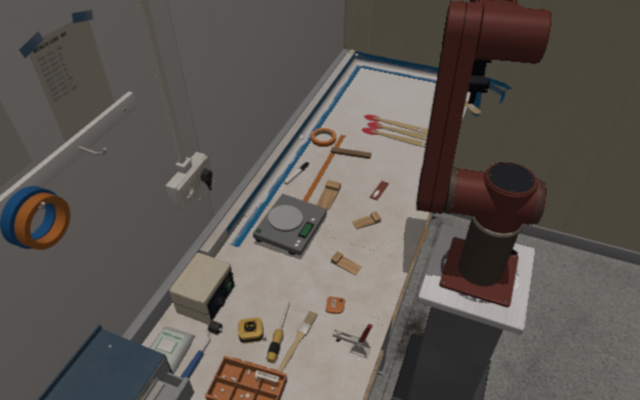

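Candidates for the wedge are the blocks at (341,201), (320,258) and (252,259). The one right of the scale's near right corner, (341,201), fits the description. I'll check it close up.

```bash
python3 - <<'E'
from h import *
z=np.load('pics/top0.npz');c=cloud('top0')
cv2.imwrite('pics/crop.png',cv2.resize(z['p'][140:280,230:400,::-1],None,fx=4.5,fy=4.2,interpolation=cv2.INTER_CUBIC))
for n,(u0,u1,v0,v1) in dict(w=(314,370,186,216),b=(302,340,238,278),a=(238,266,238,280)).items():
    p=c[v0:v1,u0:u1].reshape(-1,3); 
    for lo,hi in((.018,.035),(.006,.035)):
        q=p[(p[:,2]>lo)&(p[:,2]<hi)]
        if len(q)>3:
            (cx,cy),wh,a=cv2.minAreaRect((q[:,:2]*1000).astype(np.float32)); print(n,lo,len(q),cx,cy,wh,a,np.median(q[:,2]))
p=c[145:220,230:318].reshape(-1,3);q=p[(p[:,2]>.03)&(p[:,2]<.075)]
print(cv2.minAreaRect((q[:,:2]*1000).astype(np.float32)))
print('table',np.median(c[220:235,240:380,2]))
E
```

```text
w 0.018 180 544.2900390625 -171.49783325195312 (47.86616134643555, 37.067344665527344) 1.9902738332748413 0.026995417249246922
w 0.006 629 548.154296875 -133.72824096679688 (160.3969268798828, 82.19242095947266) 88.53539276123047 0.010837167841057704
b 0.018 84 358.5111999511719 -87.8301010131836 (19.988666534423828, 33.921817779541016) 43.154449462890625 0.02087954310968254
b 0.006 303 386.47283935546875 -61.14056396484375 (92.82833862304688, 100.70576477050781) 85.15998077392578 0.009803999590539458
a 0.018 95 416.9048767089844 123.60018920898438 (36.3947639465332, 22.141773223876953) 77.88336944580078 0.021233793220541086
a 0.006 326 381.9332275390625 125.9091796875 (73.3326644897461, 110.82513427734375) 82.30939483642578 0.009527406042703745
((601.9097290039062, 58.7068977355957), (210.6493377685547, 169.68418884277344), 88.71585083007812)
table 0.00134610686859582
```

View pics/crop.png

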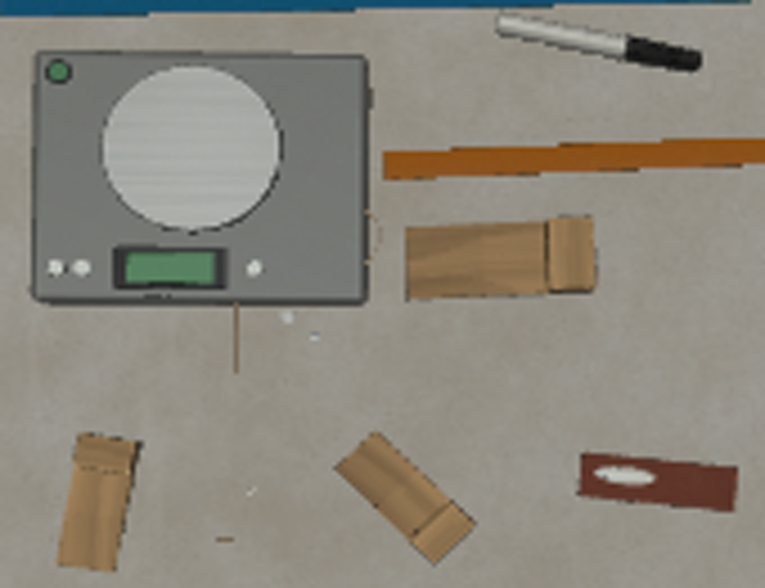

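The crop shows the wedge with its butt block on the right at about (572,255) and its thin end towards the scale at about (407,265). Its 9 and 26 mm heights and 50 mm width match; the other two are smaller. I'll move behind it.

Call:
step_arm(
  series=[
    [[4.4,-2.2,0.4],[0,0,0]],
    [[4.4,-2.2,0.4],[0,0,0]],
    [[4.4,-2.2,0.4],[0,0,0]],
    [[4.4,-2.2,0.4],[0,0,0]],
    [[4.4,-2.2,0.4],[0,0,0]],
  ],
  gripper=-0.65,
)

```text
time: 0.72
tcp_pos: [0.3627, -0.426, 0.224]
ee_rot: [0.989, 0.149, -0.0, -0.0]
wrist_force: [1.0, -0.3, -0.2]
finger_gap: 0.521
grasp_force: 0.0
```

Call:
step_arm(
  series=[
    [[4.4,-2.2,0.4],[0,0,0]],
    [[4.4,-2.2,0.4],[0,0,0]],
    [[4.4,-2.2,0.4],[0,0,0]],
    [[4.4,-2.2,0.4],[0,0,0]],
    [[4.4,-2.2,0.4],[0,0,0]],
  ],
)

```text
time: 1.35
tcp_pos: [0.5405, -0.2561, 0.204]
ee_rot: [0.989, 0.149, -0.0, -0.0]
wrist_force: [0.2, -1.1, 0.8]
finger_gap: 0.18
grasp_force: 0.0
```

Call:
step_arm(
  series=[
    [[0,0,0],[0,0,-10.2]],
    [[0,0,0],[0,0,-10.2]],
    [[0,0,0],[0,0,-10.2]],
    [[0,0,0],[0,0,-10.2]],
    [[0,0,0],[0,0,-10.2]],
  ],
)

```text
time: 1.98
tcp_pos: [0.5394, -0.2573, 0.2039]
ee_rot: [0.827, 0.563, -0.0, -0.001]
wrist_force: [-0.2, -0.0, -0.4]
finger_gap: 0.174
grasp_force: 0.0
```

Call:
step_arm(
  series=[
    [[0,0,0],[0,0,-10.2]],
    [[0,0,0],[0,0,-10.2]],
    [[0,0,0],[0,0,0]],
    [[0,0,0],[0,0,0]],
  ],
)

```text
time: 2.48
tcp_pos: [0.5396, -0.2574, 0.2042]
ee_rot: [0.717, 0.697, -0.0, -0.0]
wrist_force: [0.2, 0.6, -0.1]
finger_gap: 0.175
grasp_force: 0.0
```

```bash
python3 - <<'E'
from h import *
from scipy.spatial.transform import Rotation as R
o=get_obs(); print(o['time'],o['tcp_pos'],R.from_quat(o['ee_rot']).as_matrix().round(3),o['finger_gap'],o['wrist_force'],o['joints'])
shot('wrist','w1')
E
```

```text
2.475 [ 0.53956466 -0.25741605  0.20424218] [[ 0.029  1.    -0.   ]
 [ 1.    -0.029  0.   ]
 [ 0.    -0.    -1.   ]] 0.17521615946650304 [ 0.23531465  0.57420375 -0.10450523] [-5.77007439e-01  1.87374811e-01  1.64177345e+00  7.42656633e-06
  1.31298961e+00 -5.47758950e-01]
```

View pics/w1.png

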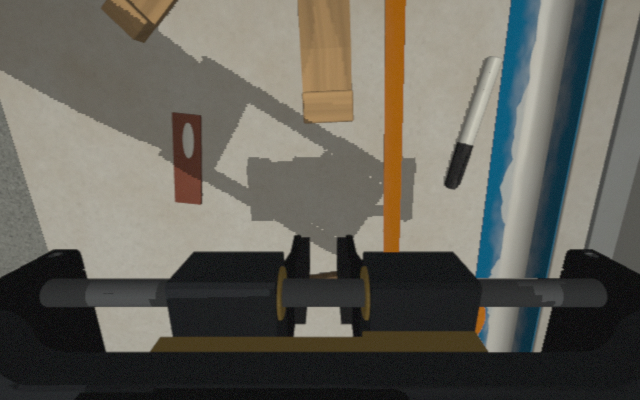

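The wrist view shows the butt block at about (328,105), its rear edge at row 121 running from column 305 to 353. The body stretches up to the image's top edge. I'll measure it.

```bash
python3 - <<'E'
from h import *
c=cloud('w1')
for v,u in((118,307),(118,350),(95,306),(95,350),(60,330),(120,329),(124,329)): print(v,u,c[v,u].round(4))
p=c[85:130,295:360].reshape(-1,3);q=p[(p[:,2]>.023)&(p[:,2]<.03)]
print(cv2.minAreaRect((q[:,:2]*1000).astype(np.float32)))
for v in range(0,90,20):
    r=c[v,285:365]; k=r[:,2]>.005; x=r[k,0]; print(v,x.min(),x.max(),r[k,1].mean(),np.median(r[k,2]))
print(np.median(c[190:230,150:165,2]))
E
```

```text
118 307 [ 0.5266 -0.188   0.0263]
118 350 [ 0.5693 -0.1893  0.0245]
95 306 [ 0.5265 -0.1664  0.0254]
95 350 [ 0.5692 -0.1677  0.0268]
60 330 [ 0.5509 -0.1337  0.0086]
120 329 [ 0.5483 -0.1906  0.0249]
124 329 [ 5.487e-01 -1.960e-01 -5.000e-04]
((546.6582641601562, -177.687255859375), (49.679569244384766, 30.026479721069336), 0.8206310868263245)
0 0.5428260802796459 0.5428260802796459 -0.17611022519337538 0.34421359721345274
20 0.5237097232666856 0.570203662120957 -0.0977476125713569 0.005445082469620666
40 0.5210291549221722 0.5699859126347215 -0.11661646931689695 0.007613583690055575
60 0.5211854381529442 0.5707933970032116 -0.13360229470395193 0.008809604764392742
80 0.5221844839487588 0.5706283867730472 -0.15265130302455324 0.008817586880660644
-0.00015447243722618853
```

Call:
step_arm(
  series=[
    [[0,0,0],[0,0,-5.7]],
    [[2.6,1.3,0],[0,0,0]],
    [[0,0,5.8],[0,0,0]],
    [[0,0,5.8],[0,0,0]],
    [[0,0,3.0],[0,0,0]],
  ],
)

```text
time: 3.15
tcp_pos: [0.5487, -0.2293, 0.0548]
ee_rot: [0.681, 0.732, -0.001, -0.002]
wrist_force: [0.4, 0.8, 0.7]
finger_gap: 0.175
grasp_force: 0.0
```

Call:
step_arm(
  series=[
    [[0,0,1.5],[0,0,0]],
    [[0,0,1.5],[0,0,0]],
    [[0,0,0],[0,0,0]],
    [[0,0,0],[0,0,0]],
  ],
)

```text
time: 3.65
tcp_pos: [0.5517, -0.2312, 0.0299]
ee_rot: [0.681, 0.733, 0.0, 0.001]
wrist_force: [0.9, -0.6, -0.4]
finger_gap: 0.174
grasp_force: 0.0
```

Call:
step_arm(
  series=[
    [[0.5,0,0],[0,0,0]],
    [[0.5,0,0],[0,0,0]],
    [[0.5,0,0],[0,0,0]],
    [[0.5,0,0],[0,0,0]],
    [[0.5,0,0],[0,0,0]],
  ],
)

```text
time: 4.28
tcp_pos: [0.5489, -0.2053, 0.0285]
ee_rot: [0.681, 0.733, -0.0, -0.0]
wrist_force: [0.5, -0.6, 0.3]
finger_gap: 0.177
grasp_force: 0.0
```

Call:
step_arm(
  series=[
    [[0.4,0,0],[0,0,0]],
    [[0.4,0,0],[0,0,0]],
    [[0.4,0,0],[0,0,0]],
    [[0.4,0,0],[0,0,0]],
    [[0.4,0,0],[0,0,0]],
  ],
)

```text
time: 4.9
tcp_pos: [0.5475, -0.1855, 0.0286]
ee_rot: [0.681, 0.733, -0.0, 0.0]
wrist_force: [-0.5, -0.2, -0.9]
finger_gap: 0.174
grasp_force: 0.2
```

```bash
python3 - <<'E'
from h import *
shot('wrist','w2');p,_=shot('top','t2'); a=p[140:230,220:380,::-1]
w=cv2.imread('pics/w2.png')
cv2.imwrite('pics/v2.png',np.vstack([cv2.resize(a,(640,360),interpolation=cv2.INTER_CUBIC),w[:240]]))
E
```

```text
(no output)
```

View pics/v2.png

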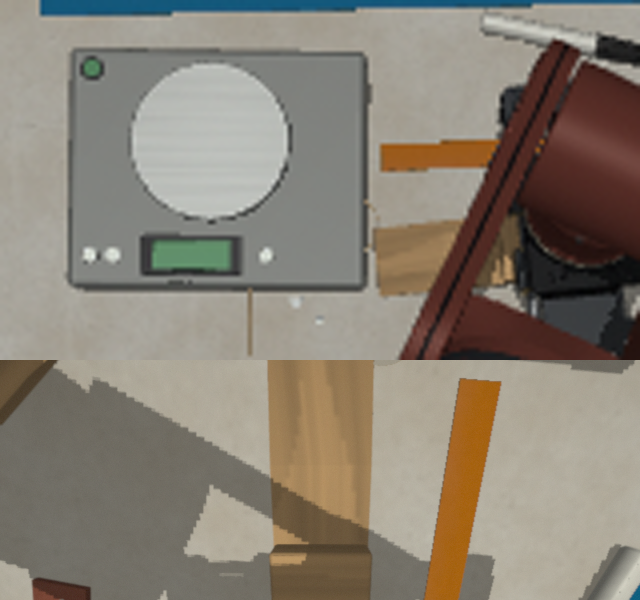

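The wedge is aligned with the fingers. Its thin end, at about (377,265) in the upper half, is just short of the housing edge and in line with the foot. I'll push on.

Call:
step_arm(
  series=[
    [[0.4,0,0],[0,0,0]],
    [[0.4,0,0],[0,0,0]],
    [[0.4,0,0],[0,0,0]],
    [[0.4,0,0],[0,0,0]],
    [[0.4,0,0],[0,0,0]],
  ],
)

```text
time: 5.62
tcp_pos: [0.546, -0.1656, 0.0286]
ee_rot: [0.681, 0.733, -0.0, 0.0]
wrist_force: [0.6, -2.8, 0.7]
finger_gap: 0.173
grasp_force: 1.4
```

Call:
step_arm(
  series=[
    [[0.2,0,0],[0,0,0]],
    [[0.2,0,0],[0,0,0]],
    [[0.2,0,0],[0,0,0]],
    [[0.2,0,0],[0,0,0]],
    [[0.2,0,0],[0,0,0]],
  ],
)

```text
time: 6.25
tcp_pos: [0.5454, -0.1561, 0.0287]
ee_rot: [0.681, 0.733, -0.0, 0.0]
wrist_force: [1.7, -4.3, 0.3]
finger_gap: 0.172
grasp_force: 2.3
```

Call:
step_arm(
  series=[
    [[0.2,0,0],[0,0,0]],
    [[0.2,0,0],[0,0,0]],
    [[0.2,0,0],[0,0,0]],
    [[0.2,0,0],[0,0,0]],
    [[0.2,0,0],[0,0,0]],
  ],
)

```text
time: 6.88
tcp_pos: [0.5446, -0.1458, 0.0286]
ee_rot: [0.681, 0.733, -0.0, 0.0]
wrist_force: [-0.1, -4.7, 0.3]
finger_gap: 0.176
grasp_force: 2.5
```

Call:
step_arm(
  series=[
    [[0.2,0,0],[0,0,0]],
    [[0.2,0,0],[0,0,0]],
    [[0.2,0,0],[0,0,0]],
    [[0.2,0,0],[0,0,0]],
    [[0.2,0,0],[0,0,0]],
  ],
)

```text
time: 7.5
tcp_pos: [0.5438, -0.1358, 0.0286]
ee_rot: [0.681, 0.733, -0.0, 0.0]
wrist_force: [0.9, -4.9, 0.7]
finger_gap: 0.176
grasp_force: 2.5
```

Call:
step_arm(
  series=[
    [[0.2,0,0],[0,0,0]],
    [[0.2,0,0],[0,0,0]],
    [[0.2,0,0],[0,0,0]],
    [[0.2,0,0],[0,0,0]],
    [[0.2,0,0],[0,0,0]],
  ],
)

```text
time: 8.12
tcp_pos: [0.5431, -0.1258, 0.0286]
ee_rot: [0.681, 0.733, -0.0, 0.0]
wrist_force: [-1.0, -4.0, 1.5]
finger_gap: 0.174
grasp_force: 2.5
```

```bash
python3 - <<'E'
from h import *
shot('wrist','w3');p,_=shot('top','t3'); a=p[140:230,220:380,::-1]
w=cv2.imread('pics/w3.png')
cv2.imwrite('pics/v3.png',np.vstack([cv2.resize(a,(640,360),interpolation=cv2.INTER_CUBIC),w[:240]]))
c=cloud('t3');p=c[145:220,230:318].reshape(-1,3);q=p[(p[:,2]>.03)&(p[:,2]<.075)]
print(cv2.minAreaRect((q[:,:2]*1000).astype(np.float32)))
c0=cloud('top0')
for n,k in(('0',c0),('3',c)):
  q=k[152:210,240:310].reshape(-1,3);q=q[(q[:,2]>.035)&(q[:,2]<.056)];print(n,np.linalg.lstsq(np.c_[q[:,:2],np.ones(len(q))],q[:,2],rcond=None)[0])
E
```

```text
((602.4096069335938, 60.814395904541016), (209.0699920654297, 170.8843536376953), 88.54943084716797)
0 [0.04791514 0.04240585 0.01533648]
3 [0.01015216 0.01356927 0.04043687]
```

View pics/v3.png

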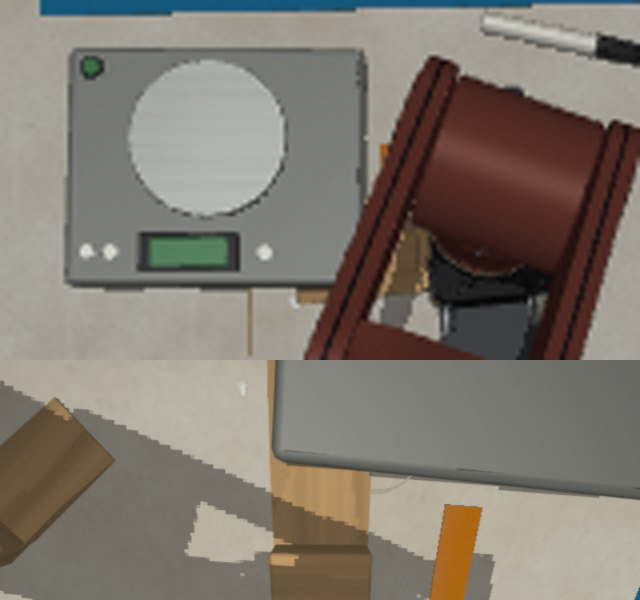

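The foot is about three quarters up the ramp, the scale has stayed in place (2 mm shift from levelling), and the wedge spans the foot. I'll push 30 mm more.

Call:
step_arm(
  series=[
    [[0.2,0,0],[0,0,0]],
    [[0.2,0,0],[0,0,0]],
    [[0.2,0,0],[0,0,0]],
    [[0.2,0,0],[0,0,0]],
    [[0.2,0,0],[0,0,0]],
  ],
)

```text
time: 8.85
tcp_pos: [0.5424, -0.116, 0.0286]
ee_rot: [0.681, 0.733, -0.0, 0.0]
wrist_force: [-0.1, -5.5, -0.3]
finger_gap: 0.174
grasp_force: 2.5
```

Call:
step_arm(
  series=[
    [[0.2,0,0],[0,0,0]],
    [[0.2,0,0],[0,0,0]],
    [[0.2,0,0],[0,0,0]],
    [[0.2,0,0],[0,0,0]],
    [[0.2,0,0],[0,0,0]],
  ],
)

```text
time: 9.48
tcp_pos: [0.5417, -0.1067, 0.0286]
ee_rot: [0.681, 0.733, -0.0, 0.001]
wrist_force: [0.6, -6.9, 1.2]
finger_gap: 0.174
grasp_force: 4.0
```

Call:
step_arm(
  series=[
    [[0.2,0,0],[0,0,0]],
    [[0.2,0,0],[0,0,0]],
    [[0.2,0,0],[0,0,0]],
    [[0.2,0,0],[0,0,0]],
    [[0,0,0],[0,0,0]],
  ],
)

```text
time: 10.1
tcp_pos: [0.541, -0.0984, 0.0286]
ee_rot: [0.681, 0.733, -0.0, 0.0]
wrist_force: [0.1, -6.3, 0.2]
finger_gap: 0.171
grasp_force: 3.1
```

```bash
python3 - <<'E'
from h import *
o=get_obs();print(o['wrist_force'],o['tcp_pos'])
shot('wrist','w4');p,_=shot('top','t4'); a=p[140:230,220:380,::-1]
w=cv2.imread('pics/w4.png')
cv2.imwrite('pics/v4.png',np.vstack([cv2.resize(a,(640,360),interpolation=cv2.INTER_CUBIC),w[:240]]))
c=cloud('t4')
p=c[145:220,230:318].reshape(-1,3);q=p[(p[:,2]>.03)&(p[:,2]<.075)]
print(cv2.minAreaRect((q[:,:2]*1000).astype(np.float32)))
q=c[152:210,240:310].reshape(-1,3);q=q[(q[:,2]>.035)&(q[:,2]<.056)];print(np.linalg.lstsq(np.c_[q[:,:2],np.ones(len(q))],q[:,2],rcond=None)[0])
E
```

```text
[ 0.10226105 -6.27712694  0.23052055] [ 0.54104118 -0.09839417  0.02860025]
((602.2564086914062, 52.576416015625), (226.6437225341797, 169.5903778076172), 88.5009765625)
[-0.00406077  0.00065331  0.05015938]
```

View pics/v4.png

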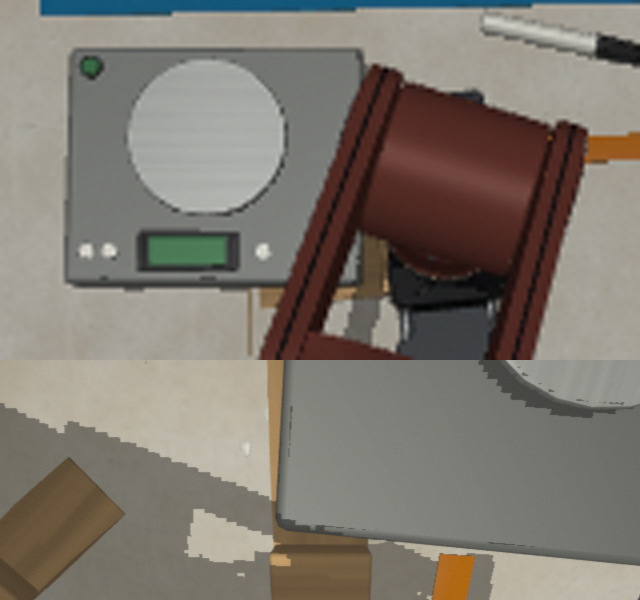

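The scale now reads level, and the foot is on the front part of the flat with about a 13 mm gap left. I'll push about 9 mm more, then back off.

Call:
step_arm(
  series=[
    [[0.2,0,0],[0,0,0]],
    [[0.2,0,0],[0,0,0]],
    [[0.2,0,0],[0,0,0]],
    [[0.15,0,0],[0,0,0]],
    [[0.1,0,0],[0,0,0]],
  ],
)

```text
time: 10.82
tcp_pos: [0.5405, -0.0903, 0.0286]
ee_rot: [0.681, 0.733, -0.0, 0.001]
wrist_force: [1.1, -7.8, -0.7]
finger_gap: 0.173
grasp_force: 4.0
```

Call:
step_arm(
  series=[
    [[0.1,0,0],[0,0,0]],
    [[0,0,0],[0,0,0]],
    [[-1.0,0,0],[0,0,0]],
    [[-3,0,0],[0,0,0]],
    [[-3,0,0],[0,0,0]],
  ],
)

```text
time: 11.45
tcp_pos: [0.5449, -0.1581, 0.028]
ee_rot: [0.68, 0.733, 0.0, -0.001]
wrist_force: [0.5, 0.3, 0.2]
finger_gap: 0.177
grasp_force: 0.0
```

Call:
step_arm(
  series=[
    [[0,0,-4],[0,0,0]],
    [[0,0,-5],[0,0,0]],
    [[0,0,-5],[0,0,0]],
    [[0,0,0],[0,0,0]],
    [[0,0,0],[0,0,0]],
  ],
  gripper=-1,
)

```text
time: 12.08
tcp_pos: [0.5448, -0.1577, 0.1677]
ee_rot: [0.681, 0.733, 0.0, -0.001]
wrist_force: [-1.9, -0.1, -0.5]
finger_gap: 0.005
grasp_force: 0.0
```

```bash
python3 - <<'E'
from h import *
o=get_obs();print(o['wrist_force'],o['tcp_pos'],o['finger_gap'])
shot('wrist','w5');shot('top','t5')
c=cloud('t5')
p=c[145:220,230:312].reshape(-1,3);q=p[(p[:,2]>.03)&(p[:,2]<.075)]
print(cv2.minAreaRect((q[:,:2]*1000).astype(np.float32)))
q=c[152:210,240:300].reshape(-1,3);q=q[(q[:,2]>.035)&(q[:,2]<.056)];print(np.linalg.lstsq(np.c_[q[:,:2],np.ones(len(q))],q[:,2],rcond=None)[0])
E
```

```text
[-1.90228531 -0.08290811 -0.49670261] [ 0.54481952 -0.15774555  0.16768998] 0.005365337876859964
((602.4785766601562, 59.64790725708008), (212.16085815429688, 169.72084045410156), 88.517578125)
[-0.00344311  0.00067375  0.04978466]
```

View pics/w5.png

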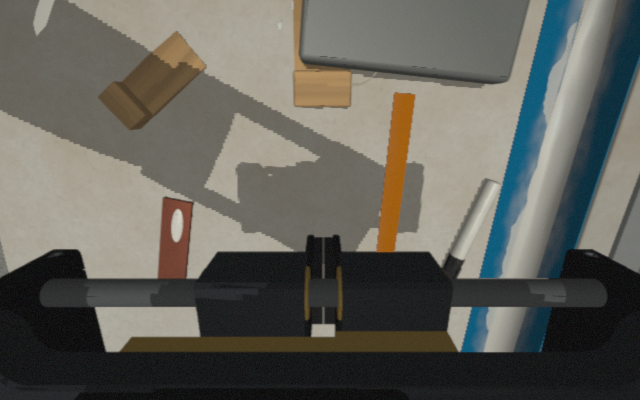

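The wedge butt at (322,88) sits almost against the housing edge, and the housing corner is near (303,66). I'll measure the corner.

```bash
python3 - <<'E'
from h import *
c=cloud('w5')
q=c[0:85,295:535].reshape(-1,3);q=q[(q[:,2]>.04)&(q[:,2]<.05)]
a=np.deg2rad(-1.48); X=np.array([np.cos(a),np.sin(a)]);Y=np.array([-np.sin(a),np.cos(a)])
xm=np.percentile(q[:,:2]@X,.5); ym=np.percentile(q[:,:2]@Y,.5); print(xm,ym,np.median(q[:,2]))
P=X*(xm+.017)+Y*(ym+.017); print('press',P)
# butt + gap
b=c[65:112,285:360].reshape(-1,3);b=b[(b[:,2]>.022)&(b[:,2]<.03)];print(cv2.minAreaRect((b[:,:2]*1000).astype(np.float32)))
o=get_obs()['tcp_pos']; t=np.deg2rad(94);tx=np.array([np.cos(t),np.sin(t)]);ty=np.array([tx[1],-tx[0]])
d=P-o[:2];print('tool shift cm',d@tx*100,d@ty*100,'down to tip contact',(o[2]-.022-.046)*100)
E
```

```text
0.5189503906813456 -0.03047333613773071 0.04430565488584287
press [ 0.53542361 -0.02731137]
((539.6560668945312, -60.479515075683594), (55.98511505126953, 33.014564514160156), 4.212093353271484)
tool shift cm 13.05421589957326 0.041797487554005724 down to tip contact 9.837880938143233
```

Call:
step_arm(
  series=[
    [[4.4,0,0],[0,0,0]],
    [[4.4,0,0],[0,0,0]],
    [[4.3,0,0],[0,0,0]],
    [[0,0,4],[0,0,0]],
    [[0,0,4],[0,0,0]],
  ],
)

```text
time: 12.8
tcp_pos: [0.5349, -0.0266, 0.0864]
ee_rot: [0.68, 0.733, -0.0, -0.001]
wrist_force: [0.8, -1.3, 0.4]
finger_gap: 0.005
grasp_force: 0.0
```

Call:
step_arm(
  series=[
    [[0,0,0.7],[0,0,0]],
    [[0,0,0.5],[0,0,0]],
    [[0,0,0.2],[0,0,0]],
    [[0,0,0.2],[0,0,0]],
    [[0,0,0.1],[0,0,0]],
  ],
)

```text
time: 13.42
tcp_pos: [0.5363, -0.0279, 0.0723]
ee_rot: [0.681, 0.733, 0.0, 0.001]
wrist_force: [-0.0, -0.0, -0.1]
finger_gap: 0.005
grasp_force: 0.0
```

Call:
step_arm(
  series=[
    [[0,0,0.1],[0,0,0]],
    [[0,0,0],[0,0,0]],
    [[0,0,0],[0,0,0]],
  ],
)

```text
time: 13.8
tcp_pos: [0.5358, -0.0277, 0.0706]
ee_rot: [0.681, 0.733, 0.0, 0.0]
wrist_force: [-0.0, -0.1, 0.5]
finger_gap: 0.005
grasp_force: 0.0
```

Call:
step_arm(
  series=[
    [[0,0,0.1],[0,0,0]],
    [[0,0,0.1],[0,0,0]],
    [[0,0,0],[0,0,0]],
  ],
)

```text
time: 14.18
tcp_pos: [0.5356, -0.0277, 0.0683]
ee_rot: [0.681, 0.733, -0.0, -0.0]
wrist_force: [-0.3, 0.4, -0.9]
finger_gap: 0.002
grasp_force: 0.0
```

Call:
step_arm(
  series=[
    [[0,0,0.1],[0,0,0]],
    [[0,0,0],[0,0,0]],
  ],
)

```text
time: 14.42
tcp_pos: [0.5359, -0.0277, 0.068]
ee_rot: [0.681, 0.733, -0.0, -0.0]
wrist_force: [-2.4, -0.1, 4.9]
finger_gap: 0.003
grasp_force: 2.4
```

Call:
step_arm(
  series=[
    [[0,0,0.1],[0,0,0]],
    [[0,0,0.05],[0,0,0]],
    [[0,0,0],[0,0,0]],
  ],
)

```text
time: 14.8
tcp_pos: [0.5359, -0.0277, 0.0678]
ee_rot: [0.68, 0.733, -0.0, -0.0]
wrist_force: [-7.0, 1.2, 15.3]
finger_gap: 0.008
grasp_force: 7.9
```

Call:
step_arm(
  series=[
    [[0,0,0.1],[0,0,0]],
    [[0,0,0],[0,0,0]],
  ],
)

```text
time: 15.05
tcp_pos: [0.536, -0.0278, 0.0677]
ee_rot: [0.68, 0.733, -0.0, -0.0]
wrist_force: [-11.1, 1.5, 23.2]
finger_gap: 0.005
grasp_force: 11.5
```

Call:
step_arm(
  series=[
    [[0,-0.1,0],[0,0,0]],
    [[0,0,0.05],[0,0,0]],
    [[0,0,0],[0,0,0]],
    [[0,0,0],[0,0,0]],
    [[0,0,0],[0,0,0]],
  ],
)

```text
time: 15.68
tcp_pos: [0.5359, -0.0278, 0.0677]
ee_rot: [0.68, 0.733, 0.0, 0.001]
wrist_force: [-9.1, 1.4, 23.2]
finger_gap: 0.006
grasp_force: 11.6
```

Call:
step_arm(
  series=[
    [[0,-0.05,0.07],[0,0,0]],
    [[0,0,0],[0,0,0]],
    [[0,0,0],[0,0,0]],
    [[0,0,0],[0,0,0]],
    [[0,0,0],[0,0,0]],
  ],
)

```text
time: 16.3
tcp_pos: [0.5359, -0.0278, 0.0677]
ee_rot: [0.68, 0.733, 0.001, 0.001]
wrist_force: [-9.2, 2.3, 26.4]
finger_gap: 0.003
grasp_force: 13.3
```

Call:
step_arm(
  series=[
    [[0,0,-0.3],[0,0,0]],
    [[0,0,-0.5],[0,0,0]],
    [[0,0,-3],[0,0,0]],
    [[0,0,-5],[0,0,0]],
    [[0,0,-4],[0,0,0]],
  ],
)

```text
time: 16.92
tcp_pos: [0.5343, -0.0279, 0.1932]
ee_rot: [0.681, 0.733, 0.0, 0.0]
wrist_force: [1.1, 0.1, -0.8]
finger_gap: 0.009
grasp_force: 0.0
```

Call:
step_arm(
  series=[
    [[-5,0,0],[0,0,0]],
    [[-5,0,0],[0,0,0]],
    [[-5,0,0],[0,0,0]],
    [[0,0,0],[0,0,0]],
    [[0,0,0],[0,0,0]],
  ],
)

```text
time: 17.55
tcp_pos: [0.5449, -0.1771, 0.1912]
ee_rot: [0.681, 0.732, 0.0, -0.001]
wrist_force: [-0.1, -0.2, -1.1]
finger_gap: 0.004
grasp_force: 0.0
```

```bash
python3 - <<'E'
from h import *
o=get_obs();print(o['wrist_force'],o['tcp_pos'])
shot('wrist','w6');shot('top','t6')
c=cloud('t6')
p=c[145:220,230:312].reshape(-1,3);q=p[(p[:,2]>.03)&(p[:,2]<.075)]
print(cv2.minAreaRect((q[:,:2]*1000).astype(np.float32)))
q=c[152:210,240:300].reshape(-1,3);q=q[(q[:,2]>.035)&(q[:,2]<.056)];print(np.linalg.lstsq(np.c_[q[:,:2],np.ones(len(q))],q[:,2],rcond=None)[0])
E
```

```text
[-0.12015038 -0.17848735 -1.06834911] [ 0.54491962 -0.17711834  0.19117232]
((602.50439453125, 60.80534744262695), (209.40757751464844, 170.15408325195312), 88.48834991455078)
[-0.00089423  0.0032621   0.04798833]
```

View pics/w6.png

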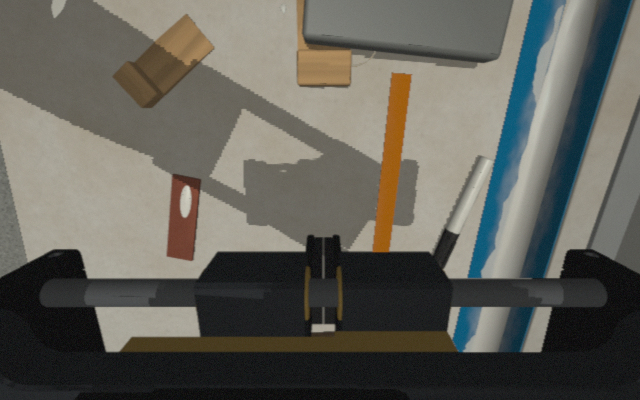

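The wedge butt at (324,68) is still against the housing edge, the scale is level and in its place, and the hand is clear. I'll hand it in.

```bash
python3 -c "
from workcell import job
print(job.hand_in())"
```

```text
the job is handed in; nothing more can be done
None
```

The wedge is under the short foot and the scale measures level to within about 0.003 rad; it shifted no more than about 2 mm, held still under a 26 N press above that foot, and the job was handed in at about 18 s with the hand clear (no verdict came back).

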